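# Swing the drain hook over the drip dish and hang the cap wrench

### The arm

A 6-joint arm with a two-finger parallel gripper is mounted at the origin on the work surface. World frame = base frame: x ahead of the robot, y to its left, z up, the work surface at z = 0. Lengths are in m, angles in rad, forces in N, time in s.
With the tool pointing down it reaches from about 0.35 to 0.875 m from the base axis. Payload 4.2 kg.
Tool frame: the origin (TCP) lies at the very end of the fingers, on their centre line; the grasp point (between the pads) lies 19 mm behind it; x points along the fingers, z is the direction in which the jaws open and shut, and the axes are right-handed (so a half turn about x gives the same grasp; the last joint's range is limited). The gripper opens to 87 mm and grips with 3 to 60 N. Pads are 19 mm wide; open, the fingers measure 117 mm over their backs; the gripper's body (75 mm by 190 mm) begins 51 mm behind the grasp point.
Start: joints at [-1.044, 0.385, 0.008, 0, -1.194, -0.259], TCP at [0.165, -0.603, 0.223] pointing down, gripper open.
Joint ranges: [-3.14, 3.14], [-1.21, 2.06], [-1.07, 1.41], [-3.16, 2.05], [-2.99, -0.16], [-3.1, 3.1]. Speed limits (rad/s): [2.79, 2.79, 3.14, 3.14, 3.14, 3.14].

### API

Orientations are given as a unit quaternion [w, x, y, z].
In Python, from workcell import manip gives the robot as it stands. The module is installed in compiled form; this text tells all that it offers.
- The arm moves only by the tool drive_tool, never from a script. Its argument "rows" is a list of rows, each a list of 3 entries, a list of its own where there are three numbers: the shift along the tool's x, y, z in m, then the turn, a rotation vector about the tool's x, y, z in degrees, then the gripper command: -1 is shut, 1 is fully open, values between are in proportion. A call has 1 to 5 rows; each row is the pose to reach, as a shift and turn from the pose measured when the call began, along the tool's axes at that moment; what a row does not reach only later rows make up. A row lasts 1/12 s, in which the tool goes at most 41.7 mm and 7.16 degrees, less where a joint would pass 70% of its speed; a pose out of reach is approached as far as the arm can. A call with a gripper value outside its range is refused whole. The fingers move at their own pace and stop on an object; "force" is the grip in N (left out, the last holds). Time passes only in rows, so rows that repeat a pose let the fingers close. It gives the time, the measured TCP pose, the force and the opening at its end, in the units of the state.
- manip.get_state(): the state, without advancing time (a new reading comes with each control period).
- manip.get_image(name): name is "side" or "top"; returns a dict with "img" (480x640x3 uint8, red, green, blue), "range_z" (480x640 float32, m along the optical axis (not along the pixel's ray), 0 where there is no reading), "fx", "fy", "cx", "cy" (pixels), "distortion" ([k1, k2, p1, p2, k3] as OpenCV has them; the pictures are not rectified), "pose" (4x4, takes a point from camera to world coordinates). Camera axes: x right, y up, looking along -z (the intrinsics and any distortion apply to the point x, -y, -z); pixel columns grow to the right and rows downward; lengths in m; the calibration is good to about 2 mm. A picture is of the moment at which its call begins.
- manip.job_done(): hands the job in, once; it reports no verdict.
The state is a dict: "t": time; "q": joint angles; "joint_vel": joint speeds; "joint_torque": joint torques, N m; "eef_pos": TCP position; "ee_rot": TCP orientation; "contact_force": force on the tool from outside, world axes, zero at the start; "ft_torque": the same for the moment, N m; "grip_width": opening from 0.0 (shut) to 1.0 (fully open).
Only numpy, scipy, OpenCV 4.12 (cv2) and the standard library are available. Lean on these libraries where they do the work, as an engineer would, in place of code of your own. Each camera call takes 0.05 s, during which the arm holds its last target. There are 200 camera calls.

### The job

Swing the swivel hook round until it stands over the green drip dish and lean on it so that it bears firmly against its end stop, without straining it. Then take the yellow cap wrench out of the rack and hang it by its eye on the middle of the hook so that it drains over the dish; leave the hook at its stop and everything else on the bench where it is.

Things in the scene. Friction and masses are not known exactly. Their poses are not given: they have to be found in the camera images.
- stand: Fixed stand: grey round foot (90 mm diameter, 12 mm high), steel column (20 mm diameter), on top a black turning head (36 mm diameter, z 195 to 229 mm). Origin: on the bench at the column's axis, which is the vertical turning axis of the hook. Its x axis points away from the hook's mid position.
- hook (a joint): Angle of the hook's head on the stand, rad: 0 when the hook points along the stand's -x, growing anticlockwise seen from above. Hard end stops (red lugs) at +1.35 and -1.35: at one the hook stands over the dish, at the other over the beaker. It turns stiffly (0.30 N m of friction, so about 3 N at 100 mm from the axis, more if pushed fast) and stays where it is left.
- saddle (a point): Point on top of the hook's level bar (8 mm round steel, 18 to 130 mm from the turning axis), 100 mm from the axis, 214 mm above the bench, where the wrench is to hang; its -x points outward along the bar. At the stop lean on the bar sideways with the fingers for a moment, at least 7 N (10 to 14 N is right); over 25 N strains it. The stop is hard: go slowly, watch the force.
- hook_tip (a point): Top of the upturned tip, 136 mm from the turning axis, 232 mm above the bench (22 mm above the bar's axis).
- dish: Green round drip dish, fixed, 100 mm diameter, 18 mm high, origin at the centre of its underside. It stands 100 mm from the stand's axis straight below the saddle's place at one of the two end stops; which one varies.
- beaker: Glass beaker, 72 mm diameter, 85 mm high, below the hook's other end stop. Leave it alone. Origin at the centre of its underside.
- wrench: Yellow cap wrench, 0.09 to 0.18 kg, upright in the rack, 166 mm tall, flat in its y-z plane, 10 mm thick along x (ring 12 mm), faces alike. Origin: centre of its underside, z up. Upward: ring (60 mm outside), shank, hanging eye, solid grip tab 36 mm wide (y) from 132 to 166 mm, gripped across it. Eye: opening through x, 26 mm wide, from 91 mm to a roof with apex at 129 mm (123 at its sides).
- eye (a point): Apex of the top edge of the wrench's eye, on which it hangs: on the wrench's z axis 129 mm above its origin; when hung it rests within a few mm of the top of the bar.
- rack: Fixed white plastic rack, 130 x 90 mm, 50 mm high, with two slots (16 x 66 mm, 45 mm deep, floor 5 mm above the bench) 62 mm apart along its x. Yellow and blue wrench stand in them in either order, flat along the rack's y. Origin: centre of its underside.
- spare: Blue wrench, same shape as the yellow, in the other slot; leave it there.
- bottle_a: Clear glass bottle with blue cap and no label, 86 mm diameter, 170 mm high; leave alone.
- amber: Amber bottle, 72 mm diameter, 140 mm high; leave alone.
- tip_box: Orange pipette-tip box, 85 x 120 x 55 mm; leave alone.
- petri: Stack of clear petri dishes, 90 mm diameter, 30 mm high; leave alone.
Not all that is in view belongs to the job. Of the things that look like the dish, the smallest one is meant. There is more than one size of the wrench; the job needs the middle-sized.

How it is judged:
On the way, in this order (a step that is already met when the one before it is completed fails the run):
1. the hook stands over the dish at its end stop (within 0.02 rad) and the fingers lean on it with at least 7 N for 0.2 s ((value of joint hook above 1.33 rad or value of joint hook below -1.33 rad) and horizontal distance between saddle and dish below 0.02 m and contact force between the fingers and hook above 7 N), for 0.2 s.
2. the yellow wrench hangs by its eye on the hook (horizontal distance between eye and saddle below 0.025 m and z of eye in the frame of saddle between -0.006 and 0.01 m and contact force between wrench and hook above 0.4 N), for 0.2 s.
At the end, for the whole second after the job is handed in: The hook is still at the end stop over the dish (within 0.04 rad, saddle within 20 mm of the dish's centre), the yellow wrench hangs on the bar by its eye within 25 mm of the saddle, upright within 0.2 rad, at rest and released (all of step 2 and (value of joint hook above 1.31 rad or value of joint hook below -1.31 rad) and horizontal distance between saddle and dish below 0.02 m and angle between wrench's own z axis and vertical below 0.2 rad and linear speed of wrench below 0.03 m/s and contact force between wrench and the fingers below 0.05 N); the robot touches nothing.
It fails at once if the hook is strained: more than 25 N on it from anything (contact force between hook and anything else above 25 N).
It fails at once if anything else (blue wrench, beaker, clear and amber bottle, box, petri dishes) is shifted by more than 20 mm (distance of any of spare, beaker, bottle_a, amber, tip_box, petri from where it was at the start of the episode above 0.02 m).
It also fails if it takes over 72 s, if anything falls off the work surface, if the arm or the gripper's body presses on something with over 40 N, if the wrist force passes 120 N, or if a joint passes its speed limit or range.

## Working session

There is one attempt and no reset: what is moved stays moved. The work goes in short steps, Python scripts to look and compute and a tool call to move; the robot and the scene stay as the last step left them, time stands still between calls to the robot, and variables do not carry over. Pictures are saved under pics/ and viewed, about 8 in all and at most 12, crops included, and the job is handed in when it is done.

Besides the shell and the picture viewer there is one more tool, called after "Emit:" in YAML: its name, and indented under it one key for each argument. drive_tool: Moves the arm, as the interface text tells. Its arguments: {"type":"object","properties":{"rows":{"type":"array"},"force":{"type":"number"}},"required":["rows"]}

```bash
mkdir -p pics
cat > h.py <<'E'
import numpy as np, cv2
from workcell import manip
def grab(name):
    d=manip.get_image(name); return d
def K(d): return np.array([[d['fx'],0,d['cx']],[0,d['fy'],d['cy']],[0,0,1.]])
def ray(d,px):
    p=cv2.undistortPoints(np.array(px,float).reshape(-1,1,2),K(d),np.array(d['distortion'])).reshape(-1,2)
    v=np.c_[p[:,0],-p[:,1],-np.ones(len(p))]
    return d['pose'][:3,3], v@d['pose'][:3,:3].T
def onplane(d,px,z):
    o,v=ray(d,px); return o+v*((z-o[2])/v[:,2])[:,None]
def depthpt(d,px):
    o,v=ray(d,px); px=np.array(px).reshape(-1,2).astype(int)
    r=d['range_z'][px[:,1],px[:,0]]; return o+v*r[:,None]
def proj(d,P):
    P=np.array(P,float).reshape(-1,3); c=(P-d['pose'][:3,3])@d['pose'][:3,:3]
    c=c*[1,-1,-1]
    return cv2.projectPoints(c,np.zeros(3),np.zeros(3),K(d),np.array(d['distortion']))[0].reshape(-1,2)
def save(d,n,crop=None,s=1):
    im=cv2.cvtColor(d['img'],cv2.COLOR_RGB2BGR)
    if crop: x0,y0,x1,y1=crop; im=im[y0:y1,x0:x1]
    cv2.imwrite('pics/'+n,cv2.resize(im,None,fx=s,fy=s,interpolation=cv2.INTER_CUBIC))
E
python3 - <<'E'
from h import *
import pickle
for n in('top','side'):
    d=grab(n); save(d,n+'0.png'); pickle.dump(d,open(n+'0.pkl','wb')); print(n,d['pose'].round(3).tolist(),d['fx'],d['distortion'])
print(manip.get_state())
E
```

```text
top [[-0.023, 0.997, -0.077, 0.434], [-1.0, -0.023, 0.004, 0.035], [0.002, 0.077, 0.997, 1.443], [0.0, 0.0, 0.0, 1.0]] 536.5551690580465 [0.00720557 0.         0.         0.         0.        ]
side [[0.995, 0.057, -0.084, 0.45], [-0.102, 0.559, -0.823, -0.748], [0.0, 0.827, 0.562, 0.699], [0.0, 0.0, 0.0, 1.0]] 463.22654515252464 [-0.03328363  0.          0.          0.          0.        ]
{'t': 0.1, 'q': array([-1.04440671e+00,  3.85472561e-01,  6.79269686e-03, -3.98064693e-04,
       -1.19401499e+00, -2.58625137e-01]), 'joint_vel': array([-0.00017879, -0.00096561,  0.00372601,  0.00263134,  0.00021786,
        0.00082347]), 'joint_torque': array([-3.32304262e-04, -3.91687846e+01,  1.87936234e+01,  4.23191339e+00,
        1.34758162e-02, -7.11457619e-05]), 'eef_pos': array([ 0.16524489, -0.60221468,  0.22159058]), 'ee_rot': array([ 0.42920316, -0.56166515,  0.42844749,  0.56280516]), 'contact_force': array([-0.2925343 , -0.34999709,  0.63192558]), 'ft_torque': array([ 0.00124103,  0.02336362, -0.01479715]), 'grip_width': 1.0048553591867155}
```

View pics/top0.png

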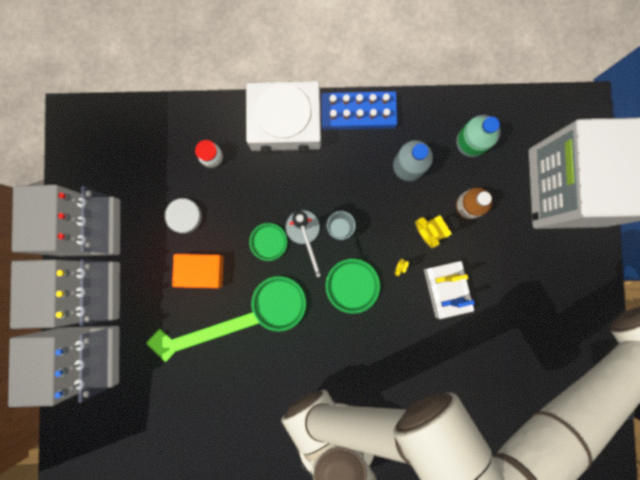

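View pics/side0.png

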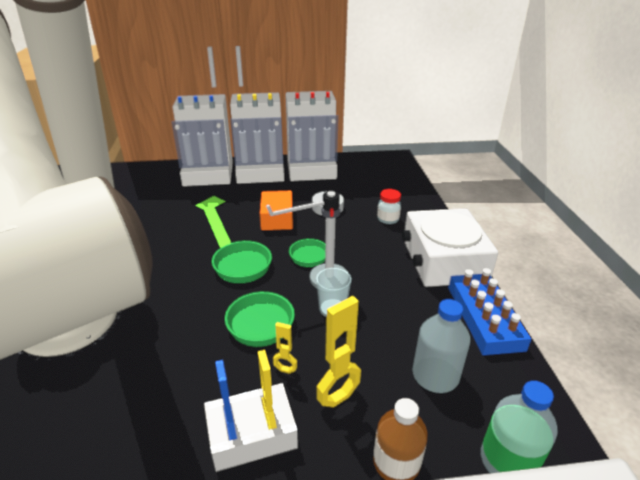

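Top view: dish candidates are the green ones at (268,241), the smallest, (278,303) and (352,286). Yellow wrench candidates are the one in the rack at (452,279), a small one at (401,267) and a large one at (433,231). The description picks the smallest dish and the rack wrench, which is the middle size. The stand is at (302,222), the hook points to (318,275), and the beaker is at (341,225).

Run:
```python
from h import *
import pickle
t=pickle.load(open('top0.pkl','rb'));s=pickle.load(open('side0.pkl','rb'))
def blobs(d,lo,hi,mn=30):
    m=cv2.inRange(cv2.cvtColor(d['img'],cv2.COLOR_RGB2HSV),lo,hi)
    n,l,st,c=cv2.connectedComponentsWithStats(m)
    return [(st[i].tolist(),c[i],l==i) for i in range(1,n) if st[i][4]>=mn]
print('green top')
for st,c,m in blobs(t,(60,100,60),(85,255,255),200):
    cs,_=cv2.findContours(m.astype(np.uint8),0,1); (x,y),r=cv2.minEnclosingCircle(cs[0])
    P=onplane(t,[[x,y],[x+r,y]],.018); print(st,P[0].round(4),'diam',2*np.linalg.norm(P[0]-P[1]))
print('yellow top')
for st,c,m in blobs(t,(20,120,90),(33,255,255),20):
    ys,xs=np.nonzero(m);P=depthpt(t,np.c_[xs,ys]); print(st,c,P.min(0).round(3),P.max(0).round(3)); 
print('yellow side')
for st,c,m in blobs(s,(20,120,90),(33,255,255),50):
    ys,xs=np.nonzero(m);P=depthpt(s,np.c_[xs,ys]); print(st,c,np.percentile(P,2,0).round(3),np.percentile(P,98,0).round(3))
print('blue rack'); 
for st,c,m in blobs(t,(105,120,80),(125,255,255),20): print(st,c,depthpt(t,[c]).round(3))
# white rack top: depth ~ .05
ys,xs=np.mgrid[250:330,410:490]; px=np.c_[xs.ravel(),ys.ravel()]; P=depthpt(t,px)
w=t['img'][px[:,1],px[:,0]].min(1)>120
k=(abs(P[:,2]-.05)<.012)&w; m=np.zeros((480,640),np.uint8); m[px[k,1],px[k,0]]=1
hull=cv2.convexHull(px[k].astype(np.float32)); Q=onplane(t,hull.reshape(-1,2),.05)
print('rack',k.sum(),cv2.minAreaRect(Q[:,:2].astype(np.float32)))
# hook: points with z .2-.24 in top
ys,xs=np.mgrid[190:300,240:380]; px=np.c_[xs.ravel(),ys.ravel()]; P=depthpt(t,px)
k=(P[:,2]>.185)&(P[:,2]<.25); print('hook pts',k.sum()); 
np.set_printoptions(suppress=True)
for a in range(195,285,6):
    kk=k&(px[:,1]==a); 
    if kk.any(): print(a,px[kk].mean(0),kk.sum(),P[kk].mean(0).round(4))
save(t,'crop_top.png',(230,180,490,330),3)
save(s,'crop_side.png',(190,170,370,480),1.9)
```

```text
green top
[458, 123, 30, 33, 295] [ 0.7919 -0.3921  0.018 ] diam 0.09292675632805437
[249, 222, 39, 40, 1230] [0.5262 0.1674 0.018 ] diam 0.10555574947095653
[324, 258, 57, 56, 2505] [ 0.4038 -0.0538  0.018 ] diam 0.15036750653064823
[251, 275, 56, 57, 2495] [0.3622 0.1433 0.018 ] diam 0.15069426578679165
yellow top
[415, 215, 37, 34, 771] [432.47341115 230.08171206] [ 0.434 -0.326 -0.008] [0.588 0.035 1.443]
[394, 259, 15, 18, 180] [401.11111111 267.1       ] [ 0.426 -0.208 -0.006] [0.472 0.035 1.443]
[56, 270, 9, 6, 43] [ 59.95348837 272.51162791] [0.447 0.592 0.216] [0.458 0.625 0.278]
[436, 274, 33, 9, 173] [452.15028902 277.68208092] [ 0.408 -0.367 -0.006] [0.434 0.035 1.443]
[56, 290, 8, 7, 43] [ 59.34883721 293.3255814 ] [0.4   0.591 0.218] [0.414 0.624 0.275]
[56, 311, 8, 7, 40] [ 59.125 314.2  ] [0.353 0.592 0.213] [0.368 0.625 0.277]
yellow side
[316, 295, 45, 113, 3104] [339.77963918 353.39014175] [ 0.507 -0.274 -0.   ] [ 0.585 -0.102  0.225]
[273, 323, 25, 51, 779] [284.12195122 349.34017972] [ 0.434 -0.189 -0.001] [ 0.473 -0.103  0.119]
[257, 349, 20, 80, 775] [266.09806
[... 832 characters left out ...]
 392, 7, 6, 34] [ 57.88235294 394.29411765] [[0.194 0.596 0.274]]
rack 1370 ((0.38938581943511963, -0.30282676219940186), (0.13025037944316864, 0.09282547235488892), 11.900477409362793)
hook pts 428
213 [299.5 213. ] 12 [0.5763 0.075  0.2245]
219 [301.5 219. ] 20 [0.5628 0.0708 0.2208]
225 [299.28571429 225.        ] 14 [0.5502 0.0766 0.2088]
231 [304. 231.] 3 [0.5358 0.0659 0.2119]
237 [305.5 237. ] 4 [0.5218 0.0627 0.2136]
243 [307.66666667 243.        ] 3 [0.5079 0.0581 0.2127]
249 [309.5 249. ] 4 [0.4939 0.0541 0.2148]
255 [311.5 255. ] 4 [0.4801 0.0499 0.2132]
261 [313.5 261. ] 4 [0.4663 0.0456 0.2128]
267 [315.5 267. ] 4 [0.4525 0.0413 0.2113]
273 [317.5 273. ] 4 [0.4386 0.037  0.2271]
```

View pics/crop_top.png

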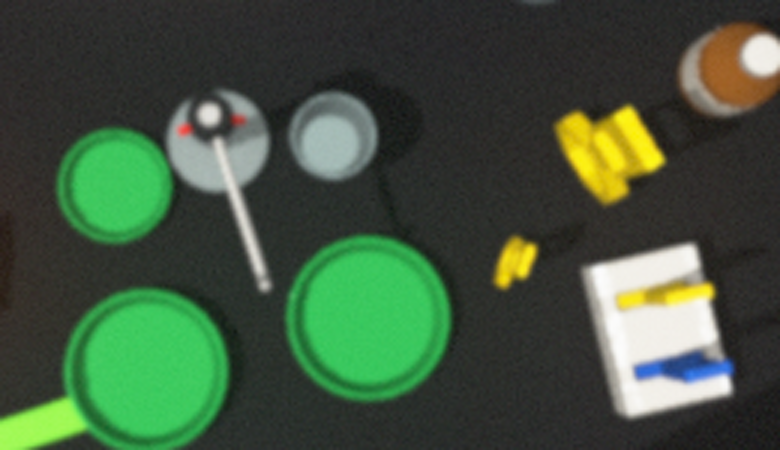

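The crop confirms the choice: the smallest dish at top-view (268,241), 100 mm from the stand and opposite the beaker, and the yellow wrench in the rack at (452,279). The hook has to turn clockwise about 1.46 rad.

```bash
cat >> h.py <<'E'
from scipy.spatial.transform import Rotation as R
def rel(pos,zdir=None,s=None):
    "shift (mm) and turn (deg) to TCP pos with tool down and jaw axis along zdir (xy, sign free)"
    s=s or manip.get_state(); q=s['ee_rot']; r=R.from_quat([q[1],q[2],q[3],q[0]])
    M=r.as_matrix(); out=None
    if zdir is not None:
        best=None
        for sg in(1,-1):
            z=np.r_[sg*np.array(zdir)/np.linalg.norm(zdir),0]; x=np.array([0,0,-1.]); y=np.cross(z,x)
            v=(r.inv()*R.from_matrix(np.c_[x,y,z])).as_rotvec(degrees=True)
            if best is None or np.linalg.norm(v)<np.linalg.norm(best): best=v
        out=best.round(2)
    print('TCP',s['eef_pos'].round(4),'t',round(s['t'],2),'F',s['contact_force'].round(1),'w',round(s['grip_width'],3),'q6',s['q'][5].round(2))
    print('shift mm',(M.T@(np.array(pos)-s['eef_pos'])*1000).round(1),'turn',out); return M
E
python3 - <<'E'
from h import *
import pickle
t=pickle.load(open('top0.pkl','rb'));s=pickle.load(open('side0.pkl','rb'))
print('head',onplane(t,[299.7,218],.229),'foot',onplane(t,[302.7,226.7],.012),'tip',onplane(t,[318,275],.23), 'foot side',onplane(s,[327,279],.006),'head side',onplane(s,[331,198],.229))
A=np.array([.565,.075]); u=np.array([-.958,-.285]); n=np.array([-.285,.958])
p=A+.1*u-.045*n; print(p)
M=rel([*p,.30],u); print(M.round(2))
E
```

```text
head [[0.56429751 0.07465913 0.229     ]] foot [[0.56395579 0.07411442 0.012     ]] tip [[0.43410677 0.03600518 0.23      ]] foot side [[0.56354301 0.06900606 0.006     ]] head side [[0.56660745 0.05652407 0.229     ]]
[0.482025 0.00339 ]
TCP [ 0.1652 -0.6022  0.2216] t 0.1 F [-0.3 -0.3  0.6] w 1.005 q6 -0.26
shift mm [ -77.5 -465.6  500.4] turn [ 8.877e+01  8.000e-02 -9.000e-02]
[[-0.   -0.96 -0.26]
 [ 0.   -0.26  0.96]
 [-1.    0.    0.  ]]
```

Emit:
drive_tool:
  rows:
    - [[-0.04,0,0],[0,0,0],-1]
    - [[-0.08,0,0],[-5,0,0],-1]
    - [[-0.08,-0.03,0.03],[-12,0,0],-1]
    - [[-0.08,-0.06,0.06],[-19,0,0],-1]
    - [[-0.08,-0.09,0.09],[-26,0,0],-1]

```text
t: 0.52
eef_pos: [0.2274, -0.4926, 0.3016]
ee_rot: [0.291, -0.645, 0.289, 0.645]
contact_force: [1.5, -0.1, -0.3]
grip_width: 0.705
```

```bash
python3 -c "
from h import *
rel([.482,.003,.30],[-.958,-.285])"
```

```text
TCP [ 0.2274 -0.4926  0.3016] t 0.52 F [ 1.5 -0.1 -0.3] w 0.705 q6 -0.0
shift mm [   2.6 -519.3  202. ] turn [-6.501e+01  3.000e-02  1.300e-01]
```

Emit:
drive_tool:
  rows:
    - [[0,-0.035,0.012],[-6,0,0],-1]
    - [[0,-0.07,0.024],[-12,0,0],-1]
    - [[0,-0.105,0.036],[-18,0,0],-1]
    - [[0,-0.14,0.05],[-24,0,0],-1]
    - [[0,-0.175,0.062],[-30,0,0],-1]

```text
t: 0.93
eef_pos: [0.3173, -0.3282, 0.3016]
ee_rot: [0.113, -0.698, 0.111, 0.699]
contact_force: [0.0, -0.0, 0.1]
grip_width: 0.325
```

```bash
python3 -c "
from h import *
rel([.482,.003,.30],[-.958,-.285])"
```

```text
TCP [ 0.3173 -0.3282  0.3016] t 0.93 F [ 0.  -0.   0.1] w 0.325 q6 0.13
shift mm [   2.5 -366.   -53.3] turn [-3.473e+01  2.000e-02  1.600e-01]
```

Emit:
drive_tool:
  rows:
    - [[0,-0.04,-0.006],[-6,0,0],-1]
    - [[0,-0.08,-0.012],[-12,0,0],-1]
    - [[0,-0.12,-0.018],[-18,0,0],-1]
    - [[0,-0.16,-0.024],[-24,0,0],-1]
    - [[0,-0.2,-0.03],[-30,0,0],-1]

```text
t: 1.35
eef_pos: [0.4082, -0.1455, 0.302]
ee_rot: [-0.074, -0.703, -0.076, 0.703]
contact_force: [1.1, -1.1, -0.7]
grip_width: 0.019
```

```bash
python3 -c "
from h import *
rel([.482,.003,.30],[-.958,-.285])"
```

```text
TCP [ 0.4082 -0.1455  0.302 ] t 1.35 F [ 1.1 -1.1 -0.7] w 0.019 q6 0.18
shift mm [   2.4 -129.6 -103.4] turn [-4.43 -0.02  0.17]
```

Emit:
drive_tool:
  rows:
    - [[0,-0.032,-0.026],[-2,0,0],-1]
    - [[0,-0.065,-0.052],[-4.4,0,0],-1]
    - [[0,-0.097,-0.078],[-4.4,0,0],-1]
    - [[0.0,-0.13,-0.103],[-4.4,0,0],-1]
    - [[0.03,-0.13,-0.103],[-4.4,0,0],-1]

```text
t: 1.77
eef_pos: [0.4875, 0.0087, 0.2767]
ee_rot: [0.103, 0.704, 0.105, -0.695]
contact_force: [1.2, -0.3, -0.1]
grip_width: 0.004
```

```bash
python3 -c "
from h import *
rel([.482,.003,.19],[-.958,-.285])"
```

```text
TCP [0.4875 0.0087 0.2767] t 1.77 F [ 1.2 -0.3 -0.1] w 0.004 q6 -0.06
shift mm [86.6  4.   8.2] turn [ 0.37 -0.78  0.07]
```

Emit:
drive_tool:
  rows:
    - [[0.03,0.002,0.006],[0,-0.8,0],-1]
    - [[0.06,0.004,0.008],[0,-0.8,0],-1]
    - [[0.086,0.004,0.008],[0.4,-0.8,0],-1]
    - [[0.086,0.004,0.008],[0.4,-0.8,0],-1]

```text
t: 2.1
eef_pos: [0.478, 0.0024, 0.1851]
ee_rot: [-0.101, -0.695, -0.102, 0.704]
contact_force: [-0.7, 0.5, -1.1]
grip_width: 0.003
```

```bash
cat > sw.py <<'E'
from h import *
import sys
A=np.array([.564,.0745])
s=manip.get_state(); p=s['eef_pos'][:2]-A; off=float(sys.argv[2]) if len(sys.argv)>2 else .0135
# bar direction if fingers' side touches: rad dist & angle
ang=np.degrees(np.arctan2(p[1],p[0]))%360; rr=np.hypot(*p)
print('tcp ang',ang.round(1),'r',rr.round(4),'bar ang if touching',(ang-np.degrees(np.arcsin(off/rr))).round(1))
a=np.radians(float(sys.argv[1])); u=np.array([np.cos(a),np.sin(a)]); n=np.array([u[1],-u[0]])
M=rel([*(A+.1*u-off*n),.19],u,s); f=s['contact_force']; print('Ftool',(M.T@f).round(1))
E
python3 sw.py 196.6
```

```text
tcp ang 220.0 r 0.1122 bar ang if touching 213.1
TCP [0.478  0.0024 0.1851] t 2.1 F [-0.7  0.5 -1.1] w 0.003 q6 -0.05
shift mm [ -4.8 -31.   -2.8] turn [-0.13  0.72  0.16]
Ftool [ 1.1 -0.7  0.5]
```

```bash
cat >> sw.py <<'E'
def rows(angs):
    for b in angs:
        a=np.radians(b); u=np.array([np.cos(a),np.sin(a)]); n=np.array([u[1],-u[0]])
        d=np.r_[A+.1*u-off*n,.19]-s['eef_pos']; z0=M[:2,2]
        th=np.degrees(np.arctan2(np.cross(z0,u),z0@u)); th=(th+90)%180-90
        print(b,(M.T@d).round(4).tolist(),'turn',round(-th,1))
rows([float(x) for x in sys.argv[3:]])
E
python3 sw.py 196.6 .0135 204 199 195 191 187
```

```text
tcp ang 220.0 r 0.1122 bar ang if touching 213.1
TCP [0.478  0.0024 0.1851] t 2.1 F [-0.7  0.5 -1.1] w 0.003 q6 -0.05
shift mm [ -4.8 -31.   -2.8] turn [-0.13  0.72  0.16]
Ftool [ 1.1 -0.7  0.5]
204.0 [-0.0049, -0.0183, -0.0054] turn -7.5
199.0 [-0.0049, -0.0268, -0.0035] turn -2.5
195.0 [-0.0048, -0.0338, -0.0025] turn 1.5
191.0 [-0.0048, -0.0408, -0.002] turn 5.5
187.0 [-0.0048, -0.0479, -0.0019] turn 9.5sw.py:14: DeprecationWarning: Arrays of 2-dimensional vectors are deprecated. Use arrays of 3-dimensional vectors instead. (deprecated in NumPy 2.0)
  th=np.degrees(np.arctan2(np.cross(z0,u),z0@u)); th=(th+90)%180-90
```

Emit:
drive_tool:
  rows:
    - [[-0.005,-0.018,-0.005],[0,0.7,0],-1]
    - [[-0.005,-0.027,-0.004],[0,0.7,0],-1]
    - [[-0.005,-0.034,-0.003],[1.5,0.7,0],-1]
    - [[-0.005,-0.041,-0.002],[5.5,0.7,0],-1]
    - [[-0.005,-0.048,-0.002],[9.5,0.7,0],-1]

```text
t: 2.52
eef_pos: [0.4671, 0.049, 0.1917]
ee_rot: [0.042, 0.706, 0.042, -0.705]
contact_force: [1.9, -2.6, -2.4]
grip_width: 0.004
```

```bash
python3 -W ignore sw.py 187 .0135 183 179 175 171 167
```

```text
tcp ang 194.7 r 0.1002 bar ang if touching 187.0
TCP [0.4671 0.049  0.1917] t 2.52 F [ 1.9 -2.6 -2.4] w 0.004 q6 -0.33
shift mm [ 1.7 -0.   0.7] turn [-0.17 -0.1   0.04]
Ftool [ 2.4  2.8 -1.6]
183.0 [0.0017, -0.007, 0.0014] turn 3.8
179.0 [0.0017, -0.0141, 0.0016] turn 7.8
175.0 [0.0017, -0.0211, 0.0014] turn 11.8
171.0 [0.0017, -0.0281, 0.0006] turn 15.8
167.0 [0.0018, -0.035, -0.0006] turn 19.8
```

Emit:
drive_tool:
  rows:
    - [[0.001,-0.007,0.001],[4,0,0],-1]
    - [[0.001,-0.014,0.001],[8,0,0],-1]
    - [[0.001,-0.021,0.001],[12,0,0],-1]
    - [[0.001,-0.028,0],[16,0,0],-1]
    - [[0.001,-0.035,-0.001],[20,0,0],-1]

```text
t: 2.93
eef_pos: [0.463, 0.083, 0.1918]
ee_rot: [-0.082, 0.702, -0.083, -0.702]
contact_force: [-1.2, -3.9, -1.2]
grip_width: 0.006
```

```bash
python3 -W ignore sw.py 167 .0135 162 157 152 147 143
```

```text
tcp ang 175.2 r 0.1014 bar ang if touching 167.5
TCP [0.463  0.083  0.1918] t 2.93 F [-1.2 -3.9 -1.2] w 0.006 q6 -0.76
shift mm [ 1.8 -0.9 -0.4] turn [-0.35 -0.03 -0.06]
Ftool [1.2 4.1 0.2]
162.0 [0.0018, -0.0097, 0.0005] turn 4.7
157.0 [0.0018, -0.0185, 0.0006] turn 9.7
152.0 [0.0018, -0.0273, -0.0001] turn 14.7
147.0 [0.0018, -0.0359, -0.0016] turn 19.7
143.0 [0.0018, -0.0428, -0.0033] turn 23.7
```

Emit:
drive_tool:
  rows:
    - [[0.001,-0.009,0],[5,0,0],-1]
    - [[0.001,-0.018,0],[10,0,0],-1]
    - [[0.001,-0.027,0],[15,0,0],-1]
    - [[0.001,-0.036,-0.002],[20,0,0],-1]
    - [[0.001,-0.043,-0.004],[24,0,0],-1]

```text
t: 3.35
eef_pos: [0.4748, 0.1233, 0.1915]
ee_rot: [0.226, -0.669, 0.229, 0.67]
contact_force: [-3.6, -1.6, 0.8]
grip_width: 0.001
```

```bash
python3 -W ignore sw.py 143 .0135 139 135 131 127 124
```

```text
tcp ang 151.3 r 0.1017 bar ang if touching 143.7
TCP [0.4748 0.1233 0.1915] t 3.35 F [-3.6 -1.6  0.8] w 0.001 q6 -1.24
shift mm [ 1.5 -1.2 -0.6] turn [-0.55  0.06 -0.27]
Ftool [-0.7  3.5  1.9]
139.0 [0.0014, -0.0082, 0.0002] turn 3.4
135.0 [0.0014, -0.0152, 0.0004] turn 7.4
131.0 [0.0014, -0.0223, 0.0002] turn 11.4
127.0 [0.0013, -0.0293, -0.0005] turn 15.4
124.0 [0.0013, -0.0345, -0.0013] turn 18.4
```

Emit:
drive_tool:
  rows:
    - [[0.001,-0.008,0],[3.5,0,0],-1]
    - [[0.001,-0.015,0],[7.5,0,0],-1]
    - [[0.001,-0.021,0],[11,0,0],-1]
    - [[0.001,-0.026,0],[14,0,0],-1]
    - [[0.001,-0.03,-0.001],[16,0,0],-1]

```text
t: 3.77
eef_pos: [0.4924, 0.1463, 0.1912]
ee_rot: [0.317, -0.63, 0.321, 0.632]
contact_force: [-4.0, -0.9, 1.4]
grip_width: 0.005
```

```bash
python3 -W ignore sw.py 127 .0135 124 122 120 118 116
```

```text
tcp ang 134.9 r 0.1014 bar ang if touching 127.3
TCP [0.4924 0.1463 0.1912] t 3.77 F [-4.  -0.9  1.4] w 0.005 q6 -1.54
shift mm [ 1.2 -0.5 -0.5] turn [-0.65  0.04 -0.45]
Ftool [-1.4  3.8  1.7]
124.0 [0.0011, -0.0057, 0.0002] turn 2.3
122.0 [0.0011, -0.0092, 0.0004] turn 4.3
120.0 [0.0011, -0.0128, 0.0006] turn 6.3
118.0 [0.001, -0.0163, 0.0006] turn 8.3
116.0 [0.001, -0.0198, 0.0005] turn 10.3
```

Emit:
drive_tool:
  rows:
    - [[0.001,-0.004,0],[2,0,0],-1]
    - [[0.001,-0.007,0],[3.5,0,0],-1]
    - [[0.001,-0.01,0],[5,0,0],-1]
    - [[0.001,-0.012,0],[6,0,0],-1]
    - [[0.001,-0.014,0],[7,0,0],-1]

```text
t: 4.18
eef_pos: [0.503, 0.1547, 0.1908]
ee_rot: [0.355, -0.609, 0.36, 0.612]
contact_force: [-4.0, 0.3, 1.7]
grip_width: 0.002
```

```bash
python3 -W ignore sw.py 119 .0135 118 117 116 115 114
```

```text
tcp ang 127.3 r 0.1007 bar ang if touching 119.6
TCP [0.503  0.1547 0.1908] t 4.18 F [-4.   0.3  1.7] w 0.002 q6 -1.66
shift mm [ 0.8 -1.   0.3] turn [ 0.31  0.01 -0.49]
Ftool [-1.6  3.4  2.2]
118.0 [0.0008, -0.0028, 0.0005] turn 1.3
117.0 [0.0008, -0.0045, 0.0007] turn 2.3
116.0 [0.0008, -0.0063, 0.0009] turn 3.3
115.0 [0.0008, -0.008, 0.001] turn 4.3
114.0 [0.0008, -0.0098, 0.0011] turn 5.3
```

Now about 1.5 mm per row, watching the force.

Emit:
drive_tool:
  rows:
    - [[0.001,-0.0025,0],[1,0,0],-1]
    - [[0.001,-0.004,0],[2,0,0],-1]
    - [[0.001,-0.0055,0.001],[3,0,0],-1]
    - [[0.001,-0.0065,0.001],[3.5,0,0],-1]
    - [[0.001,-0.0075,0.001],[4,0,0],-1]

```text
t: 4.6
eef_pos: [0.5094, 0.159, 0.1901]
ee_rot: [0.376, -0.596, 0.381, 0.598]
contact_force: [-3.0, -1.9, 2.7]
grip_width: 0.004
```

```bash
python3 -W ignore sw.py 114
```

```text
tcp ang 122.9 r 0.1007 bar ang if touching 115.2
TCP [0.5094 0.159  0.1901] t 4.6 F [-3.  -1.9  2.7] w 0.004 q6 -1.74
shift mm [ 0.1 -2.   0.5] turn [ 1.26 -0.06 -0.46]
Ftool [-2.7  3.5 -0.4]
```

Emit:
drive_tool:
  rows:
    - [[0,-0.0008,0],[0.3,0,0],-1]
    - [[0,-0.0014,0],[0.7,0,0],-1]
    - [[0,-0.002,0],[1,0,0],-1]
    - [[0,-0.0025,0],[1.3,0,0],-1]
    - [[0,-0.003,0],[1.5,0,0],-1]

```text
t: 5.02
eef_pos: [0.5121, 0.1605, 0.19]
ee_rot: [0.384, -0.591, 0.389, 0.593]
contact_force: [-3.8, 0.6, 1.6]
grip_width: 0.001
```

```bash
python3 -W ignore sw.py 113
```

```text
tcp ang 121.1 r 0.1005 bar ang if touching 113.4
TCP [0.5121 0.1605 0.19  ] t 5.02 F [-3.8  0.6  1.6] w 0.001 q6 -1.76
shift mm [-0.  -0.7  0.5] turn [ 0.74 -0.05 -0.46]
Ftool [-1.6  3.2  2.1]
```

Emit:
drive_tool:
  rows:
    - [[0,-0.0006,0],[0.3,0,0],-1]
    - [[0,-0.0012,0],[0.6,0,0],-1]
    - [[0,-0.0017,0],[0.8,0,0],-1]
    - [[0,-0.0022,0],[1,0,0],-1]

```text
t: 5.35
eef_pos: [0.514, 0.1615, 0.1899]
ee_rot: [0.389, -0.587, 0.394, 0.59]
contact_force: [-3.5, -0.7, 1.6]
grip_width: 0.007
```

```bash
python3 -W ignore sw.py 112
```

```text
tcp ang 119.9 r 0.1003 bar ang if touching 112.1
TCP [0.514  0.1615 0.1899] t 5.35 F [-3.5 -0.7  1.6] w 0.007 q6 -1.78
shift mm [-0.1 -0.2  0.6] turn [ 0.72 -0.05 -0.46]
Ftool [-1.6  3.5  0.7]
```

Emit:
drive_tool:
  rows:
    - [[0,-0.0006,0],[0.3,0,0],-1]
    - [[0,-0.0012,0],[0.6,0,0],-1]
    - [[0,-0.0017,0],[0.8,0,0],-1]
    - [[0,-0.0022,0],[1,0,0],-1]

```text
t: 5.68
eef_pos: [0.5161, 0.1625, 0.1898]
ee_rot: [0.394, -0.584, 0.399, 0.587]
contact_force: [-3.9, 0.9, 1.0]
grip_width: 0.004
```

```bash
python3 -W ignore - <<'E'
exec(open('sw.py').read().replace('sys.argv','["",111.]')) if 0 else None
from h import *
import pickle
d=grab('top'); pickle.dump(d,open('top1.pkl','wb'))
P=[];ys,xs=np.mgrid[190:300,220:380]; px=np.c_[xs.ravel(),ys.ravel()]; P=depthpt(d,px)
save(d,'c1.png',(220,170,380,290),4); s=manip.get_state(); print(s['eef_pos'],s['contact_force'])
E
```

```text
[0.51616803 0.1624831  0.18978459] [-2.87025101  0.80502992  1.9963425 ]
```

View pics/c1.png

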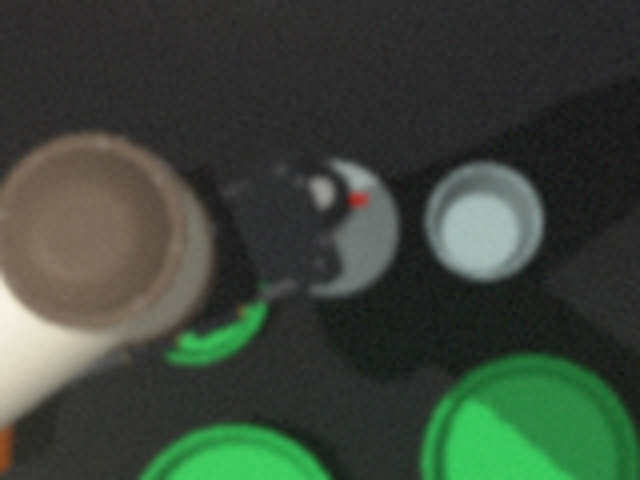

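The gripper body covers the hook in this view, and the red lug is at crop (357,200). I'll keep going slowly by force.

Emit:
drive_tool:
  rows:
    - [[0,-0.0006,0],[0.3,0,0],-1]
    - [[0,-0.0012,0],[0.6,0,0],-1]
    - [[0,-0.0018,0],[0.9,0,0],-1]
    - [[0,-0.0024,0],[1.2,0,0],-1]

```text
t: 6.07
eef_pos: [0.5166, 0.1627, 0.1896]
ee_rot: [0.399, -0.579, 0.407, 0.583]
contact_force: [-10.8, 0.8, 4.4]
grip_width: 0.006
```

```bash
python3 -W ignore sw.py 110
```

```text
tcp ang 118.3 r 0.1002 bar ang if touching 110.5
TCP [0.5166 0.1627 0.1896] t 6.07 F [-10.8   0.8   4.4] w 0.006 q6 -1.82
shift mm [-0.4 -0.9  0.8] turn [ 0.46 -0.06 -0.73]
Ftool [-4.3  9.9  4.5]
```

Emit:
drive_tool:
  rows:
    - [[0,-0.002,0],[0,0,0],-1]
    - [[0,-0.002,0],[0,0,0],-1]
    - [[0,-0.002,0],[0,0,0],-1]

```text
t: 6.32
eef_pos: [0.5165, 0.1627, 0.1895]
ee_rot: [0.398, -0.578, 0.409, 0.584]
contact_force: [-9.5, -0.2, 4.9]
grip_width: 0.005
```

```bash
python3 -W ignore sw.py 110
```

```text
tcp ang 118.3 r 0.1002 bar ang if touching 110.6
TCP [0.5165 0.1627 0.1895] t 6.32 F [-9.5 -0.2  4.9] w 0.005 q6 -1.82
shift mm [-0.5 -1.   0.9] turn [ 0.44 -0.07 -1.01]
Ftool [-4.7  9.1  3.1]
```

Emit:
drive_tool:
  rows:
    - [[0,-0.0024,0],[0,0,0],-1]
    - [[0,-0.0028,0],[0,0,0],-1]
    - [[0,-0.0028,0],[0,0,0],-1]
    - [[0,-0.0028,0],[0,0,0],-1]
    - [[0,-0.0028,0],[0,0,0],-1]

```text
t: 6.73
eef_pos: [0.5164, 0.1626, 0.1895]
ee_rot: [0.396, -0.576, 0.411, 0.585]
contact_force: [-10.7, -0.9, 7.1]
grip_width: 0.005
```

```bash
python3 -W ignore sw.py 110
```

```text
tcp ang 118.4 r 0.1002 bar ang if touching 110.6
TCP [0.5164 0.1626 0.1895] t 6.73 F [-10.7  -0.9   7.1] w 0.005 q6 -1.81
shift mm [-0.5 -1.1  0.9] turn [ 0.43 -0.09 -1.37]
Ftool [-6.9 10.5  2.9]
```

Emit:
drive_tool:
  rows:
    - [[0,0.02,0],[0,0,1],-1]
    - [[0,0.06,0],[0,0,1],-1]
    - [[-0.04,0.08,0],[0,0,1],-1]
    - [[-0.08,0.08,0],[0,0,1],-1]
    - [[-0.12,0.08,0],[0,0,1],-1]

```text
t: 7.15
eef_pos: [0.4435, 0.1349, 0.313]
ee_rot: [0.391, -0.573, 0.415, 0.588]
contact_force: [1.3, 0.5, 0.3]
grip_width: 0.001
```

Run:
```python
from h import *
rel([.40,-.10,.32],[0.2,0.98])
```

```text
TCP [0.4435 0.1349 0.313 ] t 7.15 F [1.3 0.5 0.3] w 0.001 q6 -1.85
shift mm [  -1.5  123.  -204.9] turn [31.96 -0.79 -2.18]
```

Run:
```python
from h import *
import pickle
t=pickle.load(open('top0.pkl','rb'));s=pickle.load(open('side0.pkl','rb'))
def mask(d,box):
    m=cv2.inRange(cv2.cvtColor(d['img'],cv2.COLOR_RGB2HSV),(20,120,90),(33,255,255)); o=np.zeros_like(m)
    x0,y0,x1,y1=box; o[y0:y1,x0:x1]=m[y0:y1,x0:x1]; ys,xs=np.nonzero(o); return np.c_[xs,ys]
px=mask(t,(430,268,475,288)); P=depthpt(t,px); k=(P[:,2]>.155)&(P[:,2]<.18)
print('top tab pts',k.sum(),'mean',P[k].mean(0).round(4),'rect',cv2.minAreaRect(onplane(t,px[k],.171)[:,:2].astype(np.float32)))
px=mask(s,(250,340,280,435)); P=depthpt(s,px); k=(P[:,2]>.137)&(P[:,2]<.176)
print('side tab pts',k.sum(),P[k].mean(0).round(4),np.percentile(P[k],[3,97],axis=0).round(4).tolist())
# top edge line in side view
ys=px[px[:,1]<353]; print('side top edge px',ys.mean(0),onplane(s,[ys.mean(0)],.169))
print('slot from rack', np.array([.3894,-.3028])+.031*np.array([.9785,.206]))
print('predicted side px', proj(s,[[.4197,-.2964,.171],[.4197,-.2964,.135]]))
rel([.38,-.16,.32],[-.206,.9785])
```

```text
top tab pts 69 mean [ 0.4207 -0.2973  0.1699] rect ((0.42070987820625305, -0.29642945528030396), (0.010125026106834412, 0.038585349917411804), 9.923524856567383)
side tab pts 290 [ 0.4235 -0.3034  0.1624] [[0.4156, -0.3151, 0.1388], [0.4306, -0.2809, 0.173]]
side top edge px [271.14925373 347.23880597] [[ 0.43446215 -0.2711443   0.169     ]]
slot from rack [ 0.4197335 -0.296414 ]
predicted side px [[261.27921061 360.40937059]
 [262.87054453 376.55108594]]
TCP [0.4435 0.1349 0.313 ] t 7.15 F [1.3 0.5 0.3] w 0.001 q6 -1.85
shift mm [ 2.000e-01  1.626e+02 -2.542e+02] turn [ 8.54 -0.32 -2.27]
```

Emit:
drive_tool:
  rows:
    - [[0,0.022,-0.034],[2,0,-1],0.3]
    - [[0,0.043,-0.068],[4,0,-2],1]
    - [[0,0.065,-0.102],[6,0,-2],1]
    - [[0,0.087,-0.136],[8.5,0,-2],1]
    - [[0,0.109,-0.17],[8.5,0,-2],1]

```text
t: 7.57
eef_pos: [0.4011, -0.0641, 0.3189]
ee_rot: [-0.444, 0.551, -0.447, -0.547]
contact_force: [1.4, 0.3, 0.6]
grip_width: 0.299
```

Run:
```python
from h import *
rel([.4205,-.2967,.26],[-.19,.98])
```

```text
TCP [ 0.4011 -0.0641  0.3189] t 7.57 F [1.4 0.3 0.6] w 0.299 q6 -1.62
shift mm [  60.5   29.  -231.1] turn [ 0.92 -0.4   0.03]
```

Emit:
drive_tool:
  rows:
    - [[0,0.005,-0.04],[0,0,0],1]
    - [[0,0.01,-0.08],[0.5,0,0],1]
    - [[0.01,0.015,-0.12],[1,0,0],1]
    - [[0.02,0.02,-0.16],[1,0,0],1]
    - [[0.03,0.025,-0.2],[1,-0.4,0],1]

```text
t: 7.98
eef_pos: [0.4186, -0.2681, 0.2908]
ee_rot: [-0.451, 0.547, -0.45, -0.543]
contact_force: [1.4, 1.1, -0.6]
grip_width: 0.677
```

Emit:
drive_tool:
  rows:
    - [[0.02,0.003,-0.03],[0,0,0],1]
    - [[0.03,0.003,-0.04],[0,0,0],1]
    - [[0.03,0.003,-0.04],[0,0,0],1]

```text
t: 8.23
eef_pos: [0.4228, -0.3102, 0.2577]
ee_rot: [-0.452, 0.544, -0.452, -0.544]
contact_force: [0.4, 0.4, -1.0]
grip_width: 0.912
```

Run:
```python
from h import *
import pickle
M=rel([.4205,-.2967,.14],[-.19,.98]); print(M.round(2))
for n in('top','side'):
    d=grab(n); pickle.dump(d,open(n+'2.pkl','wb')); 
    save(d,n+'2.png')
t=pickle.load(open('top2.pkl','rb'))
ys,xs=np.mgrid[190:300,220:380]; px=np.c_[xs.ravel(),ys.ravel()]; P=depthpt(t,px)
A=np.array([.564,.0745]); r=np.hypot(*(P[:,:2]-A).T)
k=(P[:,2]>.195)&(P[:,2]<.25)&(r>.03)&(r<.16)
Q=P[k]; print(k.sum()); l=cv2.fitLine(Q[:,:2].astype(np.float32),cv2.DIST_HUBER,0,.001,.001).ravel(); print(l, np.degrees(np.arctan2(l[1],l[0])),'rmax',r[k].max(), 'axis offs',np.cross(np.r_[l[:2],0],np.r_[A-l[2:],0])[2])
```

```text
TCP [ 0.4228 -0.3102  0.2577] t 8.23 F [ 0.4  0.4 -1. ] w 0.912 q6 -1.06
shift mm [117.7  -0.2  13.9] turn [-0.37 -0.06  0.03]
[[ 0.   -0.98 -0.18]
 [-0.   -0.18  0.98]
 [-1.   -0.   -0.  ]]
169
[ 0.3828637  -0.9238048   0.5324528   0.15430453] -67.488815 rmax 0.13966902017026736 axis offs -0.0014108239418464258
```

View pics/side2.png

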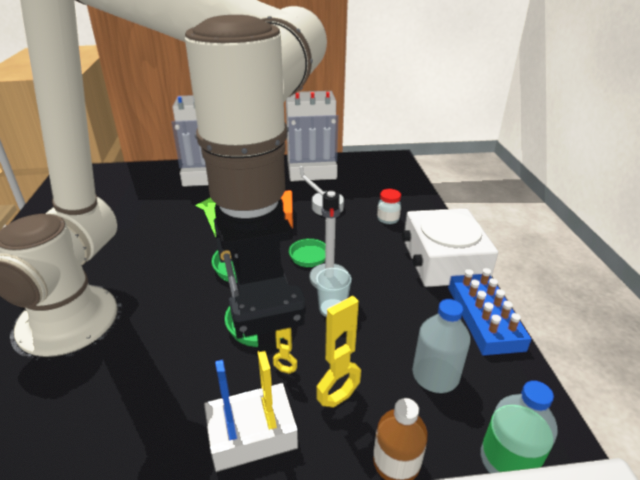

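The side view shows the hook at (315,183) swung over the small dish, and both wrenches still in the rack. The fitted bar angle is 112.5°, which agrees with the stop. Next I descend on the yellow tab.

Emit:
drive_tool:
  rows:
    - [[0.0,0,0.014],[0,0,0],1]
    - [[0.04,0,0.014],[0,0,0],1]
    - [[0.08,0,0.014],[0,0,0],1]
    - [[0.105,0,0.014],[0,0,0],1]
    - [[0.119,0,0.014],[0,0,0],1]

```text
t: 8.75
eef_pos: [0.421, -0.2932, 0.1402]
ee_rot: [-0.45, 0.547, -0.45, -0.544]
contact_force: [0.2, -0.5, -0.5]
grip_width: 1.001
```

Run:
```python
from h import *
M=rel([.4205,-.2967,.138],[-.19,.98])
```

```text
TCP [ 0.421  -0.2932  0.1402] t 8.75 F [ 0.2 -0.5 -0.5] w 1.001 q6 -1.09
shift mm [ 2.2  1.1 -3.3] turn [-0.04 -0.15  0.17]
```

Emit:
drive_tool:
  rows:
    - [[0.002,0.001,-0.0035],[0,0,0],1]
    - [[0.002,0.001,-0.0035],[0,0,0],-1]
    - [[0.002,0.001,-0.0035],[0,0,0],-1]
    - [[0.002,0.001,-0.0035],[0,0,0],-1]
    - [[0.002,0.001,-0.0035],[0,0,0],-1]
  force: 20

```text
t: 9.17
eef_pos: [0.4218, -0.297, 0.1399]
ee_rot: [-0.451, 0.548, -0.449, -0.543]
contact_force: [-1.3, 0.1, -0.1]
grip_width: 0.779
```

Emit:
drive_tool:
  rows:
    - [[0,0,0],[0,0,0],-1]
    - [[0,0,0],[0,0,0],-1]
    - [[0,0,0],[0,0,0],-1]
    - [[0,0,0],[0,0,0],-1]
    - [[0,0,0],[0,0,0],-1]
  force: 20

```text
t: 9.58
eef_pos: [0.4217, -0.297, 0.1399]
ee_rot: [-0.451, 0.548, -0.449, -0.543]
contact_force: [-0.9, 0.0, 2.2]
grip_width: 0.413
```

Emit:
drive_tool:
  rows:
    - [[0,0,0],[0,0,0],-1]
    - [[-0.02,0,0],[0,0,0],-1]
    - [[-0.04,0,0],[0,0,0],-1]
    - [[-0.06,0,0],[0,0,0],-1]
    - [[-0.09,0,0],[0,0,0],-1]
  force: 25

```text
t: 10.0
eef_pos: [0.4195, -0.2959, 0.2284]
ee_rot: [-0.45, 0.546, -0.45, -0.545]
contact_force: [0.4, -1.0, -2.1]
grip_width: 0.414
```

Emit:
drive_tool:
  rows:
    - [[-0.03,0,0],[0,0,0],-1]
    - [[-0.06,0,0],[0,0,0],-1]
    - [[-0.08,0,0],[0,0,0],-1]
    - [[-0.08,0,0],[0,0,0],-1]

```text
t: 10.33
eef_pos: [0.4211, -0.297, 0.3132]
ee_rot: [-0.451, 0.549, -0.449, -0.542]
contact_force: [0.4, -0.6, -1.3]
grip_width: 0.414
```

Run:
```python
from h import *
u=np.array([-.3829,.9238]); n=np.array([u[1],-u[0]])
M=rel([.38,.20,.31],n); print(M.round(2))
t=grab('top'); s=grab('side')
# hook bar in the clear: top view line & tip
ys,xs=np.mgrid[190:300,220:380]; px=np.c_[xs.ravel(),ys.ravel()]; P=depthpt(t,px)
A=np.array([.564,.0745]); r=np.hypot(*(P[:,:2]-A).T)
k=(P[:,2]>.195)&(P[:,2]<.25)&(r>.03)&(r<.16); Q=onplane(t,px[k],.212)
l=cv2.fitLine(Q[:,:2].astype(np.float32),cv2.DIST_HUBER,0,.001,.001).ravel(); u=l[:2]*np.sign(l[1]); p0=l[2:]
B=p0+u*((A-p0)@u); print('u',u,np.degrees(np.arctan2(u[1],u[0])),'axis on line',B,'saddle',B+.1*u,'tip',B+.136*u,'rmax',r[k].max())
save(s,'side3.png',(180,100,420,480),1.5)
```

```text
TCP [ 0.4211 -0.297   0.3132] t 10.33 F [ 0.4 -0.6 -1.3] w 0.414 q6 -1.08
shift mm [ 4.000e-01 -5.390e+01  4.958e+02] turn [7.843e+01 3.000e-02 6.700e-01]
[[ 0.01 -0.98 -0.19]
 [-0.   -0.19  0.98]
 [-1.   -0.01 -0.01]]
u [-0.37689266  0.92625695] 112.141335 axis on line [0.56494734 0.07488547] saddle [0.52725808 0.16751117] tip [0.51368994 0.20085643] rmax 0.1391584613534355
```

View pics/side3.png

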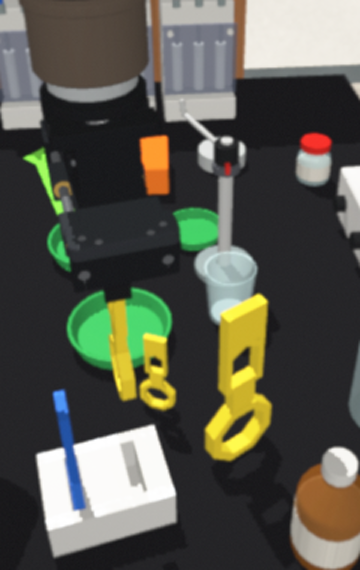

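The picture shows the yellow wrench held upright below the gripper, the blue one still in its slot, and the hook over the dish. The saddle estimate is within about 1 mm of the dish centre.

Emit:
drive_tool:
  rows:
    - [[0,-0.005,0.03],[-6,0,0],-1]
    - [[0,-0.01,0.07],[-13,0,0],-1]
    - [[0,-0.015,0.11],[-20,0,0],-1]
    - [[0,-0.02,0.15],[-27,0,0],-1]
    - [[0,-0.025,0.19],[-34,0,0],-1]

```text
t: 10.85
eef_pos: [0.4061, -0.1027, 0.3058]
ee_rot: [0.27, -0.653, 0.27, 0.655]
contact_force: [1.6, 1.1, -0.7]
grip_width: 0.409
```

Run:
```python
from h import *
n=np.array([.926,.377])
M=rel([.40,.17,.313],n)
```

```text
TCP [ 0.4061 -0.1027  0.3058] t 10.85 F [ 1.6  1.1 -0.7] w 0.409 q6 -0.92
shift mm [  -6.9 -189.   196.6] turn [-6.698e+01  1.600e-01  2.000e-02]
```

Emit:
drive_tool:
  rows:
    - [[-0.003,-0.025,0.026],[-7,0,0],-1]
    - [[-0.007,-0.05,0.052],[-14,0,0],-1]
    - [[-0.007,-0.075,0.078],[-21,0,0],-1]
    - [[-0.007,-0.1,0.104],[-28,0,0],-1]
    - [[-0.007,-0.125,0.13],[-34,0,0],-1]

```text
t: 11.27
eef_pos: [0.4005, 0.079, 0.3111]
ee_rot: [0.064, -0.702, 0.065, 0.706]
contact_force: [1.4, -0.4, -1.3]
grip_width: 0.408
```

Run:
```python
from h import *
n=np.array([.926,.377])
M=rel([.41,.23,.313],n)
```

```text
TCP [0.4005 0.079  0.3111] t 11.27 F [ 1.4 -0.4 -1.3] w 0.408 q6 -0.78
shift mm [  -2.  -150.2   18.2] turn [-3.264e+01  3.400e-01  1.000e-02]
```

Emit:
drive_tool:
  rows:
    - [[-0.002,-0.03,0.004],[-6.5,0,0],-1]
    - [[-0.002,-0.06,0.007],[-13,0,0],-1]
    - [[-0.002,-0.09,0.011],[-19.5,0,0],-1]
    - [[-0.002,-0.12,0.014],[-26,0,0],-1]
    - [[-0.002,-0.15,0.018],[-32.5,0,0],-1]

```text
t: 11.68
eef_pos: [0.409, 0.2307, 0.3107]
ee_rot: [-0.138, -0.69, -0.137, 0.697]
contact_force: [0.4, 0.1, -0.9]
grip_width: 0.406
```

Run:
```python
from h import *
u=np.array([-.377,.926]);n=np.array([.926,.377]); B=np.array([.565,.075])
M=rel([*(B+.18*u),.245],n)
```

```text
TCP [0.409  0.2307 0.3107] t 11.68 F [ 0.4  0.1 -0.9] w 0.406 q6 -0.47
shift mm [ 64.8  23.4 -86.3] turn [0.19 0.57 0.03]
```

Emit:
drive_tool:
  rows:
    - [[0,0.023,-0.03],[0,0.5,0],-1]
    - [[0,0.023,-0.06],[0,0.5,0],-1]
    - [[0.02,0.023,-0.086],[0,0.5,0],-1]
    - [[0.05,0.023,-0.086],[0,0.5,0],-1]
    - [[0.065,0.023,-0.086],[0,0.5,0],-1]

```text
t: 12.1
eef_pos: [0.495, 0.241, 0.2379]
ee_rot: [-0.138, -0.69, -0.135, 0.698]
contact_force: [-0.9, -1.8, -3.0]
grip_width: 0.409
```

Emit:
drive_tool:
  rows:
    - [[0,0,0],[0,0,0],-1]
    - [[0,0,0],[0,0,0],-1]

```text
t: 12.27
eef_pos: [0.4935, 0.2399, 0.2343]
ee_rot: [-0.139, -0.687, -0.134, 0.701]
contact_force: [-0.2, 0.4, 0.7]
grip_width: 0.409
```

Run:
```python
from h import *
import pickle
u=np.array([-.377,.926]);n=np.array([.926,.377]); B=np.array([.565,.075])
M=rel([*(B+.18*u),.245],n); print(M.round(3).tolist())
s=grab('side'); pickle.dump(s,open('side4.pkl','wb'))
m=cv2.inRange(cv2.cvtColor(s['img'],cv2.COLOR_RGB2HSV),(20,100,60),(33,255,255)); m[270:]=0
n_,l,st,c=cv2.connectedComponentsWithStats(m); 
for i in range(1,n_):
    if st[i][4]>30: print(st[i],c[i])
save(s,'side4.png',(230,110,390,270),4.5)
```

```text
TCP [0.4935 0.2399 0.2343] t 12.27 F [-0.2  0.4  0.7] w 0.409 q6 -0.36
shift mm [-10.8  -0.2  -3.8] turn [ 0.07  1.16 -0.17]
[[-0.018, 0.378, -0.926], [-0.01, -0.926, -0.378], [-1.0, 0.003, 0.02]]
[272 118  36   9 110] [288.01818182 121.81818182]
[278 143  25  67 893] [290.3493841  177.11758119]
```

View pics/side4.png

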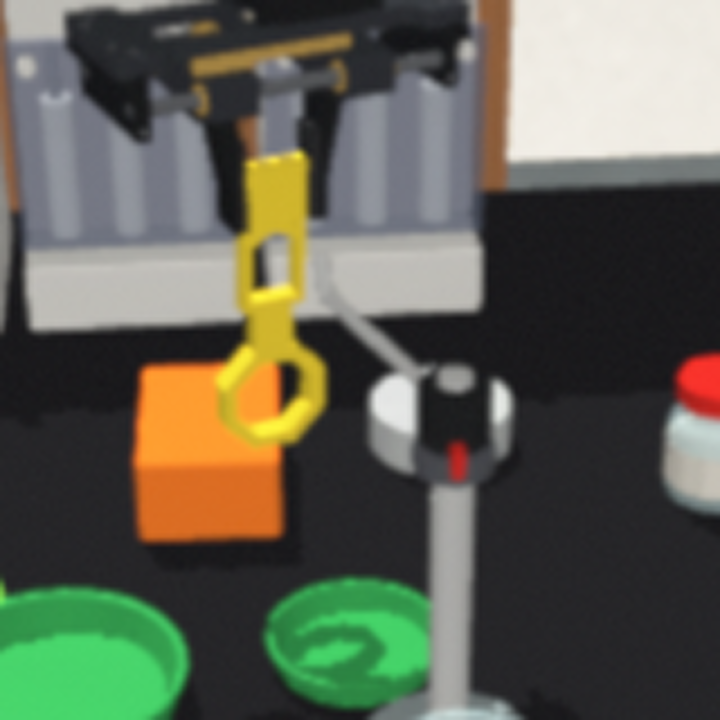

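Run:
```python
from h import *
import pickle
s=pickle.load(open('side4.pkl','rb'))
u=np.array([-.377,.926]);n=np.array([.926,.377]); B=np.array([.565,.075])
c=np.array([.4935,.2399]); z0=.2343-.135
print('tip pred',proj(s,[[*(B+.136*u),.232]]),'saw ~301.5,166')
hs=[.166,.129,.091,.0]
print('pred z-axis pts',proj(s,[[*c,z0+h] for h in hs]).round(1).tolist())
print('tab corners top',proj(s,[[*(c+a*n),z0+.166] for a in(-.018,.018)]).round(1).tolist())
m=cv2.inRange(cv2.cvtColor(s['img'],cv2.COLOR_RGB2HSV),(20,100,60),(33,255,255)); m[270:]=0; m[:138]=0
for r in list(range(142,150))+[155,160,163,166,170,174,176,180,204,206,208,210,212]:
    x=np.nonzero(m[r,260:320])[0]+260
    print(r,(x.min(),x.max(),len(x)) if len(x) else '')
```

```text
tip pred [[299.49952034 166.22281957]] saw ~301.5,166
pred z-axis pts [[289.2, 146.0], [289.6, 160.7], [290.1, 175.2], [291.2, 207.9]]
tab corners top [[282.0, 147.5], [296.2, 144.5]]
142 
143 (np.int64(296), np.int64(297), 2)
144 (np.int64(293), np.int64(298), 6)
145 (np.int64(284), np.int64(299), 16)
146 (np.int64(284), np.int64(299), 16)
147 (np.int64(284), np.int64(298), 15)
148 (np.int64(284), np.int64(298), 15)
149 (np.int64(284), np.int64(298), 15)
155 (np.int64(284), np.int64(298), 15)
160 (np.int64(284), np.int64(297), 14)
163 (np.int64(282), np.int64(297), 11)
166 (np.int64(282), np.int64(297), 9)
170 (np.int64(283), np.int64(297), 8)
174 (np.int64(283), np.int64(297), 15)
176 (np.int64(283), np.int64(296), 14)
180 (np.int64(284), np.int64(294), 11)
204 (np.int64(280), np.int64(299), 20)
206 (np.int64(282), np.int64(297), 16)
208 (np.int64(285), np.int64(295), 11)
210 
212
```

Emit:
drive_tool:
  rows:
    - [[-0.009,0,-0.004],[0,1.2,0],-1]
    - [[-0.009,0,-0.004],[0,1.2,0],-1]
    - [[-0.009,0,-0.004],[0,1.2,0],-1]

```text
t: 12.57
eef_pos: [0.499, 0.2427, 0.2478]
ee_rot: [0.136, 0.697, 0.137, -0.69]
contact_force: [0.3, 0.1, -1.2]
grip_width: 0.414
```

Run:
```python
from h import *
u=np.array([-.377,.926]);n=np.array([.926,.377]); B=np.array([.565,.075])
M=rel([*(B+.15*u),.243],n); print(M.round(3).tolist())
```

```text
TCP [0.499  0.2427 0.2478] t 12.57 F [ 0.3  0.1 -1.2] w 0.414 q6 -0.36
shift mm [ 4.8 30.2  2.2] turn [ 0.12 -0.58 -0.05]
[[0.01, 0.379, -0.925], [0.003, -0.925, -0.379], [-1.0, 0.001, -0.01]]
```

Emit:
drive_tool:
  rows:
    - [[0.003,0.004,0.002],[0,-0.6,0],-1]
    - [[0.004,0.008,0.002],[0,-0.6,0],-1]
    - [[0.004,0.01,0.002],[0,-0.6,0],-1]
    - [[0.004,0.01,0.002],[0,-0.6,0],-1]
    - [[0.004,0.01,0.002],[0,-0.6,0],-1]

```text
t: 12.98
eef_pos: [0.5011, 0.2324, 0.2437]
ee_rot: [-0.137, -0.694, -0.136, 0.694]
contact_force: [0.6, -0.1, -1.8]
grip_width: 0.412
```

Run:
```python
from h import *
u=np.array([-.377,.926]);n=np.array([.926,.377]); B=np.array([.565,.075])
M=rel([*(B+.12*u),.243],n); s=manip.get_state(); print(s['joint_vel'].round(3))
```

```text
TCP [0.5011 0.2324 0.2437] t 12.98 F [ 0.6 -0.1 -1.8] w 0.412 q6 -0.34
shift mm [ 0.8 49.9  0.2] turn [ 0.09  0.03 -0.06]
[ 0.005  0.003  0.002 -0.001  0.001 -0.001]
```

Emit:
drive_tool:
  rows:
    - [[0,0.006,0],[0,0,0],-1]
    - [[0,0.012,0],[0,0,0],-1]
    - [[0,0.018,0],[0,0,0],-1]
    - [[0,0.023,0],[0,0,0],-1]
    - [[0,0.026,0],[0,0,0],-1]

```text
t: 13.4
eef_pos: [0.5112, 0.2075, 0.2438]
ee_rot: [-0.137, -0.694, -0.136, 0.694]
contact_force: [-0.5, 0.6, -1.0]
grip_width: 0.406
```

Run:
```python
from h import *
u=np.array([-.377,.926]);n=np.array([.926,.377]); B=np.array([.565,.075])
M=rel([*(B+.12*u),.243],n); s=manip.get_state(); print((M.T@s['contact_force']).round(1), 'r',(s['eef_pos'][:2]-B)@u)
s=grab('side'); save(s,'side5.png',(250,120,360,230),6)
```

```text
TCP [0.5112 0.2075 0.2438] t 13.4 F [-0.5  0.6 -1. ] w 0.406 q6 -0.29
shift mm [ 0.8 23.   0.2] turn [ 0.05  0.03 -0.06]
[ 1.  -0.7  0.2] r 0.14295269277771977
```

View pics/side5.png

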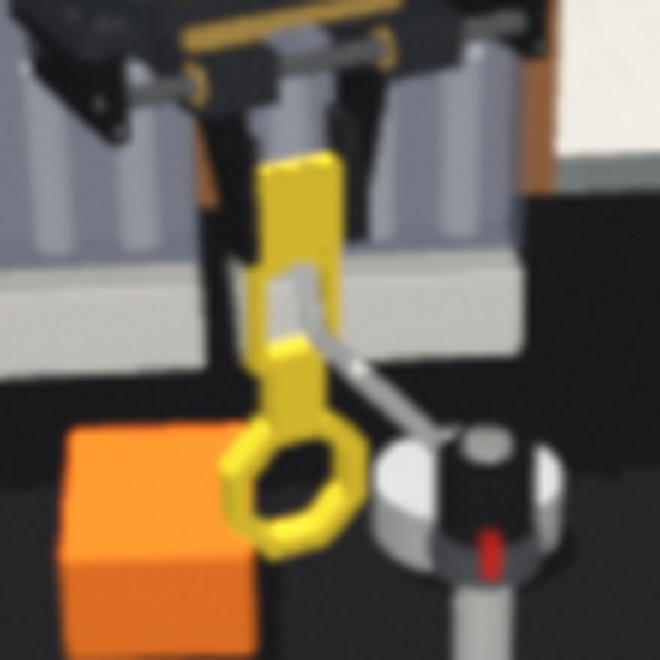

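The hook tip sits inside the eye opening at crop (305,280), with the roof at about row 262 and the eye floor at about row 342. I'll slide inward gently.

Emit:
drive_tool:
  rows:
    - [[0,0.005,0],[0,0,0],-1]
    - [[0,0.01,0],[0,0,0],-1]
    - [[0,0.015,0],[0,0,0],-1]
    - [[0,0.02,0],[0,0,0],-1]
    - [[0,0.022,0],[0,0,0],-1]

```text
t: 13.87
eef_pos: [0.5198, 0.1862, 0.2438]
ee_rot: [-0.136, -0.694, -0.135, 0.694]
contact_force: [-0.3, 0.1, -0.4]
grip_width: 0.41
```

Run:
```python
from h import *
u=np.array([-.377,.926]);n=np.array([.926,.377]); B=np.array([.565,.075])
M=rel([*(B+.1*u),.243],n); s=manip.get_state(); print((M.T@s['contact_force']).round(1), 'r',(s['eef_pos'][:2]-B)@u)
```

```text
TCP [0.5198 0.1862 0.2438] t 13.87 F [-0.3  0.1 -0.4] w 0.41 q6 -0.25
shift mm [ 0.8 20.1  0.1] turn [ 0.01  0.04 -0.08]
[ 0.4 -0.2  0.2] r 0.12002288901623454
```

Emit:
drive_tool:
  rows:
    - [[0,0.006,0],[0,0,0],-1]
    - [[0,0.012,0],[0,0,0],-1]
    - [[0,0.018,0],[0,0,0],-1]
    - [[0,0.02,0],[0,0,0],-1]
    - [[0,0.02,0],[0,0,0],-1]

```text
t: 14.28
eef_pos: [0.5276, 0.1671, 0.2438]
ee_rot: [-0.136, -0.694, -0.135, 0.694]
contact_force: [-0.5, -0.1, -2.6]
grip_width: 0.409
```

Run:
```python
from h import *
u=np.array([-.377,.926]);n=np.array([.926,.377]); B=np.array([.565,.075])
M=rel([*(B+.1*u),.219],n); s=manip.get_state(); print((M.T@s['contact_force']).round(1), 'r',(s['eef_pos'][:2]-B)@u)
s=grab('side'); save(s,'side6.png',(250,120,360,230),6)
```

```text
TCP [0.5276 0.1671 0.2438] t 14.28 F [-0.5 -0.1 -2.6] w 0.409 q6 -0.21
shift mm [24.8 -0.6  0. ] turn [-0.05  0.05 -0.08]
[ 2.6 -0.1  0.5] r 0.09936393252628639
```

View pics/side6.png

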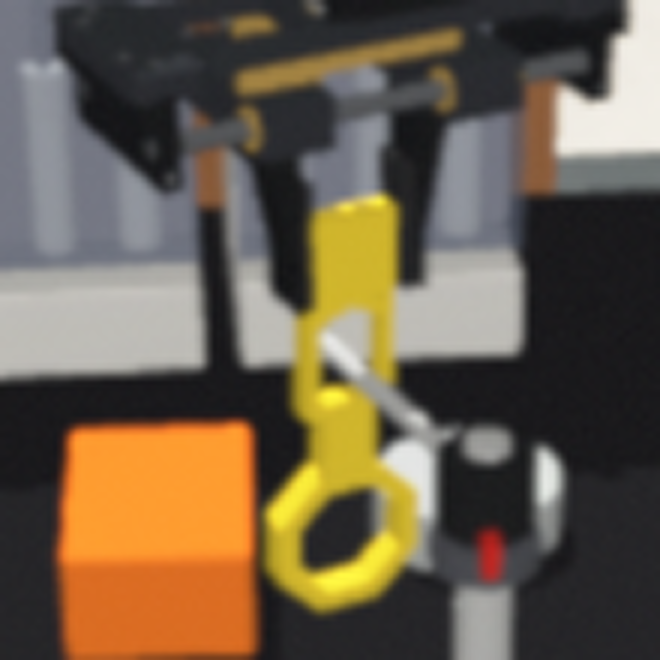

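The bar now passes through the eye at crop (345,365). Lowering next.

Emit:
drive_tool:
  rows:
    - [[0.005,0,0],[0,0,0],-1]
    - [[0.01,0,0],[0,0,0],-1]
    - [[0.014,0,0],[0,0,0],-1]
    - [[0.017,0,0],[0,0,0],-1]
    - [[0.019,0,0],[0,0,0],-1]

```text
t: 14.75
eef_pos: [0.5271, 0.1674, 0.224]
ee_rot: [-0.136, -0.693, -0.135, 0.695]
contact_force: [-0.4, 0.1, -1.4]
grip_width: 0.414
```

Emit:
drive_tool:
  rows:
    - [[0.001,0,0],[0,0,0],-1]
    - [[0.0015,0,0],[0,0,0],-1]
    - [[0.002,0,0],[0,0,0],-1]
    - [[0.0025,0,0],[0,0,0],-1]
    - [[0.003,0,0],[0,0,0],-1]

```text
t: 15.17
eef_pos: [0.5275, 0.1675, 0.2214]
ee_rot: [-0.136, -0.694, -0.135, 0.694]
contact_force: [0.7, 0.3, 0.1]
grip_width: 0.41
```

Emit:
drive_tool:
  rows:
    - [[0.0005,0,0],[0,0,0],-1]
    - [[0.001,0,0],[0,0,0],-1]
    - [[0.0015,0,0],[0,0,0],-1]
    - [[0.002,0,0],[0,0,0],-1]
    - [[0.002,0,0],[0,0,0],-1]

```text
t: 15.58
eef_pos: [0.5284, 0.1678, 0.2207]
ee_rot: [0.136, 0.695, 0.136, -0.693]
contact_force: [0.4, 1.1, 4.7]
grip_width: 0.407
```

Emit:
drive_tool:
  rows:
    - [[0,0,0],[0,0,0],-1]
    - [[0,0,0],[0,0,0],0.55]
    - [[0,0,0],[0,0,0],0.7]
    - [[0,0,0],[0,0,0],0.7]
    - [[0,0,0],[0,0,0],0.7]

```text
t: 16.0
eef_pos: [0.528, 0.1676, 0.2201]
ee_rot: [0.137, 0.694, 0.135, -0.694]
contact_force: [0.5, 0.6, 0.2]
grip_width: 0.633
```

Run:
```python
from h import *
rel([.5275,.1675,.32])
s=grab('side'); save(s,'side7.png',(250,120,360,230),6)
```

```text
TCP [0.528  0.1676 0.2201] t 16.0 F [0.5 0.6 0.2] w 0.633 q6 -0.22
shift mm [-99.9   0.1   0.4] turn None
```

View pics/side7.png

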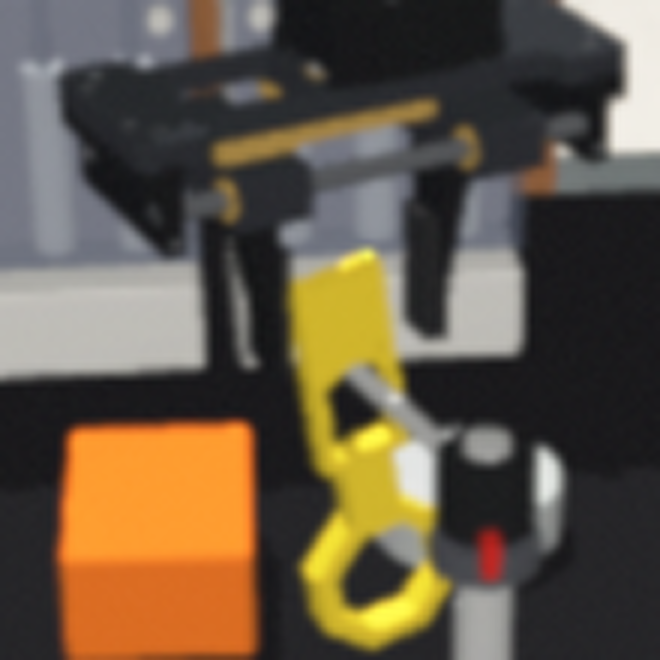

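The wrench hangs on the bar and is swinging a little, with its tab tilted left at crop (340,290). I'll open fully, wait, then rise.

Emit:
drive_tool:
  rows:
    - [[0,0,0],[0,0,0],1]
    - [[0,0,0],[0,0,0],1]
    - [[0,0,0],[0,0,0],1]
    - [[0,0,0],[0,0,0],1]
    - [[0,0,0],[0,0,0],1]

```text
t: 16.47
eef_pos: [0.5281, 0.1677, 0.2202]
ee_rot: [0.136, 0.694, 0.135, -0.693]
contact_force: [-0.3, -0.9, -0.3]
grip_width: 0.98
```

Emit:
drive_tool:
  rows:
    - [[-0.02,0,0],[0,0,0],1]
    - [[-0.04,0,0],[0,0,0],1]
    - [[-0.07,0,0],[0,0,0],1]
    - [[-0.1,0,0],[0,0,0],1]
    - [[-0.13,0,0],[0,0,0],1]

```text
t: 16.88
eef_pos: [0.5276, 0.1676, 0.3517]
ee_rot: [0.137, 0.694, 0.135, -0.693]
contact_force: [0.1, 1.2, -0.7]
grip_width: 0.996
```

Emit:
drive_tool:
  rows:
    - [[0,-0.03,0.03],[0,0,0],1]
    - [[0,-0.04,0.06],[0,0,0],1]
    - [[0,-0.04,0.1],[0,0,0],1]
    - [[0,-0.04,0.13],[0,0,0],1]
    - [[0,-0.04,0.16],[0,0,0],1]

```text
t: 17.3
eef_pos: [0.3628, 0.1436, 0.3514]
ee_rot: [0.137, 0.694, 0.136, -0.693]
contact_force: [-0.3, 0.4, 0.8]
grip_width: 0.999
```

```bash
cat > chk.py <<'E'
from h import *
import sys
s=grab('side'); t=grab('top')
u=np.array([-.377,.926]);n=np.array([.926,.377]); B=np.array([.565,.075])
m=cv2.inRange(cv2.cvtColor(s['img'],cv2.COLOR_RGB2HSV),(20,100,60),(33,255,255)); m[275:]=0; m[:,:250]=0; m[:,360:]=0
ys,xs=np.nonzero(m); P=depthpt(s,np.c_[xs,ys]); k=(P[:,2]>.03)&(np.hypot(*(P[:,:2]-(B+.1*u)).T)<.08); P=P[k]
for lo,hi in((.075,.13),(.14,.18),(.215,.26)):
    q=P[(P[:,2]>lo)&(P[:,2]<hi)]; print(lo,len(q),q.mean(0).round(4),'r',((q.mean(0)[:2]-B)@u).round(4),'lat',((q.mean(0)[:2]-B)@n).round(4))
print('z',np.percentile(P[:,2],[1,99]).round(3))
ys,xs=np.mgrid[190:300,220:380]; px=np.c_[xs.ravel(),ys.ravel()]; P=depthpt(t,px); r=np.hypot(*(P[:,:2]-B).T)
k=(P[:,2]>.195)&(P[:,2]<.25)&(r>.03)&(r<.16)&(t['img'][px[:,1],px[:,0]].astype(int).ptp(1)<40 if hasattr(np.ndarray,'ptp') else np.ptp(t['img'][px[:,1],px[:,0]].astype(int),axis=1)<40)
Q=onplane(t,px[k],.212); l=cv2.fitLine(Q[:,:2].astype(np.float32),cv2.DIST_HUBER,0,.001,.001).ravel(); print('bar',k.sum(),np.degrees(np.arctan2(l[1],l[0]))%180)
print(manip.get_state()['eef_pos'])
save(s,sys.argv[1],(200,100,440,420),1.8)
E
python3 chk.py side8.png
```

```text
0.075 201 [0.5363 0.1682 0.1051] r 0.0972 lat 0.0085
0.14 202 [0.5326 0.1663 0.1606] r 0.0967 lat 0.0044
0.215 273 [0.5272 0.163  0.236 ] r 0.0958 lat -0.0018
z [0.089 0.253]Traceback (most recent call last):
  File "chk.py", line 11, in <module>
    k=(P[:,2]>.195)&(P[:,2]<.25)&(r>.03)&(r<.16)&(t['img'][px[:,1],px[:,0]].astype(int).ptp(1)<40 if hasattr(np.ndarray,'ptp') else np.ptp(t['img'][px[:,1],px[:,0]].astype(int),axis=1)<40)
                                                  ^^^^^^^^^^^^^^^^^^^^^^^^^^^^^^^^^^^^^^^^^
AttributeError: `ptp` was removed from the ndarray class in NumPy 2.0. Use np.ptp(arr, ...) instead.
```

Emit:
drive_tool:
  rows:
    - [[0,0,0.03],[0,0,0],1]
    - [[0,0,0.03],[0,0,0],1]
    - [[0,0,0.03],[0,0,0],1]
    - [[0,0,0.03],[0,0,0],1]
    - [[0,0,0.03],[0,0,0],1]

```text
t: 17.82
eef_pos: [0.3343, 0.1316, 0.3525]
ee_rot: [0.136, 0.695, 0.136, -0.693]
contact_force: [0.4, -0.0, -0.1]
grip_width: 1.004
```

Emit:
drive_tool:
  rows:
    - [[0,0,0],[0,0,0],1]
    - [[0,0,0],[0,0,0],1]
    - [[0,0,0],[0,0,0],1]
    - [[0,0,0],[0,0,0],1]
    - [[0,0,0],[0,0,0],1]

```text
t: 18.23
eef_pos: [0.3345, 0.1317, 0.3523]
ee_rot: [0.136, 0.695, 0.136, -0.693]
contact_force: [-0.7, -0.7, -0.1]
grip_width: 1.001
```

Emit:
drive_tool:
  rows:
    - [[0,0,0],[0,0,0],1]
    - [[0,0,0],[0,0,0],1]
    - [[0,0,0],[0,0,0],1]
    - [[0,0,0],[0,0,0],1]
    - [[0,0,0],[0,0,0],1]

```text
t: 18.65
eef_pos: [0.3345, 0.1317, 0.3524]
ee_rot: [0.136, 0.695, 0.136, -0.693]
contact_force: [0.3, 0.3, -0.4]
grip_width: 1.002
```

Emit:
drive_tool:
  rows:
    - [[0,0,0],[0,0,0],1]
    - [[0,0,0],[0,0,0],1]
    - [[0,0,0],[0,0,0],1]
    - [[0,0,0],[0,0,0],1]
    - [[0,0,0],[0,0,0],1]

```text
t: 19.07
eef_pos: [0.3345, 0.1317, 0.3524]
ee_rot: [0.136, 0.695, 0.136, -0.693]
contact_force: [-0.1, 0.3, 0.0]
grip_width: 0.997
```

```bash
sed -i "s/&(t\['img'\].*$/\&(np.ptp(t['img'][px[:,1],px[:,0]].astype(int),axis=1)<40)/" chk.py; python3 chk.py side8.png; python3 chk.py side9.png
```

```text
0.075 201 [0.5363 0.1681 0.1052] r 0.097 lat 0.0085
0.14 201 [0.5327 0.1661 0.1609] r 0.0965 lat 0.0045
0.215 273 [0.5272 0.1631 0.236 ] r 0.0958 lat -0.0018
z [0.089 0.253]
bar 130 111.92212
[0.33446527 0.13168085 0.3523623 ]
0.075 200 [0.5364 0.168  0.1052] r 0.0969 lat 0.0085
0.14 207 [0.5328 0.1662 0.1606] r 0.0966 lat 0.0046
0.215 272 [0.5274 0.1633 0.2361] r 0.0959 lat -0.0016
z [0.088 0.253]
bar 133 111.9472
[0.334468   0.13167713 0.35236469]
```

View pics/side9.png

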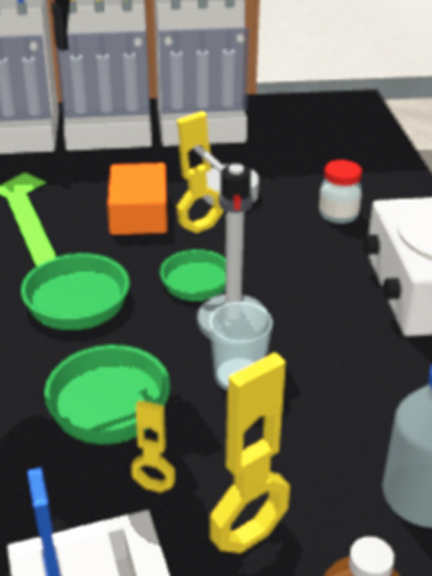

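The wrench hangs at rest over the dish. It is tilted about 0.08 rad, at r ≈ 97 mm, and the bar angle is unchanged at 111.9°.

```bash
python3 -c "
from workcell import manip
print(manip.job_done())"
```

```text
the job is handed in; nothing more can be done
None
```

The yellow wrench is hanging by its eye on the hook over the small green dish, and the job is handed in at about 19 s of the 72 s allowed. The hand-in gives no verdict.

- **Hook:** I swung it clockwise with closed fingers until it met its end stop. I then leaned on it at about 9 to 11 N sideways (up to 13 N in all, as read at the wrist after each move) for over 0.5 s.
- **Wrench:** I took the yellow one from the rack, threaded its eye over the hook tip, slid it inward and lowered it onto the bar. Contact was about 5 to 6 N at the wrist. I then released it and backed away.

**Last checks:**
- **Bar:** it stands at 111.9°, against 112.1° measured after the lean. Its saddle is about 1 mm from the dish centre.
- **Wrench position:** it hangs about 97 mm from the turning axis, where 100 mm is the middle. Its top is at 0.253 m; about 0.251 m was expected.
- **Wrench at rest:** two pictures in a row were identical. The wrench leans about 0.08 rad and is not exactly plumb, but the limit is 0.2.
- **Surroundings:** the gripper is clear of everything. The blue wrench, beaker and box look unmoved. I did not measure the other objects again.

One reading disagreed: the bar angle worked out from the finger contact at the stop was about 110.5°. That is 1.5° off the camera value, probably from an error in my assumed finger width.

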